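# Stamp toy wheels in the marking press and stack them by size

## Task

Mark the turned toy wheels on the bench one at a time, largest first: lay the wheel flat on the marking press's nest with the pin in its bore and, with it lying there, push the spring plunger down to its stop and let it come up again, then thread that wheel fully down onto the upright stacking spindle before starting on the next smaller one. At the end all the wheels sit flat on the spindle, largest at the bottom and smallest on top, and the other things on the bench have been left where they were.

Things in the scene. Friction and masses are not known exactly. Their poses are not given: they have to be found in the camera images.
- wheel_a: plain turned wooden toy wheel, a flat ring 66 mm across and 16 mm thick with a 20 mm bore, the largest of the four sizes (66, 58, 50, 42 mm); lies flat on the bench at the start; may be absent. Two or three of the four are present. Origin at its centre (8 mm above its underside), z along the bore; both faces are alike
- wheel_b: plain turned wooden toy wheel, a flat ring 58 mm across and 16 mm thick with a 20 mm bore, the second largest of the four sizes (66, 58, 50, 42 mm); lies flat on the bench at the start; may be absent. Two or three of the four are present. Origin at its centre (8 mm above its underside), z along the bore; both faces are alike
- wheel_c: plain turned wooden toy wheel, a flat ring 50 mm across and 16 mm thick with a 20 mm bore, the third largest of the four sizes (66, 58, 50, 42 mm); lies flat on the bench at the start; may be absent. Two or three of the four are present. Origin at its centre (8 mm above its underside), z along the bore; both faces are alike
- wheel_d: plain turned wooden toy wheel, a flat ring 42 mm across and 16 mm thick with a 20 mm bore, the smallest of the four sizes (66, 58, 50, 42 mm); lies flat on the bench at the start; may be absent. Two or three of the four are present. Origin at its centre (8 mm above its underside), z along the bore; both faces are alike
- press: green hand marking press, fixed to the bench: base 200 x 90 x 35 mm high, long along its x; at its x = -50 mm a round steel nest with a short pin, at its x = +50 mm the spring plunger. Origin under the base's centre. The plunger works a marking die up under the nest (not simulated as a mark)
- nest (a point): centre of the nest's flat top, 50 mm above the bench: a steel disc 64 mm across with a pin of 13 mm diameter, 14 mm high with a tapered tip, on which a wheel is laid flat, pin in its bore. z up
- plunger_top (a point): centre of the top of the plunger's black round head (36 mm across, 26 mm flat on top, 12 mm high), 100 mm from the nest; 105 mm above the bench when up, 85 mm when down at its stop; moves with the plunger. z up
- plunger (a joint): plunger travel: 0 up, 0.020 m fully down at its hard stop; the spring needs about 4 N to start and 13 N at the stop and brings it back up when let go
- spindle: stacking spindle, fixed to the bench: dark wooden disc 100 mm across and 12 mm high with an upright steel post in its centre. Origin under the disc's centre
- spindle_seat (a point): centre of the disc's top face at the foot of the post, 12 mm above the bench, where the first wheel seats. z up
- spindle_tip (a point): tip of the post (13 mm diameter, tapered over its last 10 mm), 70 mm above the seat, 82 mm above the bench
- tape: bystander, to be left alone: yellow and black tape measure 36 x 62 x 60 mm high, standing among the wheels; origin under its centre
- sandblock: bystander, to be left alone: cork sanding block 110 x 65 x 32 mm; origin under its centre
- mug: bystander, to be left alone: blue mug, 80 mm wide, 95 mm high; origin under its centre
- driver: bystander, to be left alone: screwdriver lying on the bench; origin under it
- gluebottle: bystander, to be left alone: white bottle, 64 mm wide, 120 mm high; origin under its centre
- pencil: bystander, to be left alone: red pencil lying on the bench, 8 mm thick, 150 mm long; origin under its middle
- offcut: bystander, to be left alone: board offcut 140 x 90 x 22 mm high; origin under its centre
Things that resemble listed ones, but are neither listed nor needed, are in the scene too. Leave any purple or white look-alike of the wheel_d alone.

How it is judged (in metres and radians):
On the way, in this order (a step that is already met when the one before it is completed fails the run):
1. wheel_a (if present) lies flat on the nest, over its pin, while the plunger is pressed down to its stop (17 of its 20 mm counts) (horizontal distance between wheel_a and nest below 0.006 m and z of wheel_a in the frame of nest below 0.0105 m and angle between the z axis of wheel_a and the z axis of nest, either way round below 0.06 rad and z of wheel_a in the frame of plunger_top above -0.03 m), for 0.2 s.
2. wheel_a (if present) is threaded down the spindle, flat, onto what lies below (horizontal distance between wheel_a and spindle_seat below 0.006 m and z of wheel_a in the frame of spindle_seat below 0.011 m and angle between the z axis of wheel_a and the z axis of spindle_seat, either way round below 0.06 rad), for 0.2 s.
3. wheel_b (if present) lies flat on the nest, over its pin, while the plunger is pressed down to its stop (17 of its 20 mm counts) (horizontal distance between wheel_b and nest below 0.006 m and z of wheel_b in the frame of nest below 0.0105 m and angle between the z axis of wheel_b and the z axis of nest, either way round below 0.06 rad and z of wheel_b in the frame of plunger_top above -0.03 m), for 0.2 s.
4. wheel_b (if present) is threaded down the spindle, flat, onto what lies below (horizontal distance between wheel_b and spindle_seat below 0.006 m and z of wheel_b in the frame of spindle_seat below 0.027 m and angle between the z axis of wheel_b and the z axis of spindle_seat, either way round below 0.06 rad), for 0.2 s.
5. wheel_c (if present) lies flat on the nest, over its pin, while the plunger is pressed down to its stop (17 of its 20 mm counts) (horizontal distance between wheel_c and nest below 0.006 m and z of wheel_c in the frame of nest below 0.0105 m and angle between the z axis of wheel_c and the z axis of nest, either way round below 0.06 rad and z of wheel_c in the frame of plunger_top above -0.03 m), for 0.2 s.
6. wheel_c (if present) is threaded down the spindle, flat, onto what lies below (horizontal distance between wheel_c and spindle_seat below 0.006 m and z of wheel_c in the frame of spindle_seat below 0.043 m and angle between the z axis of wheel_c and the z axis of spindle_seat, either way round below 0.06 rad), for 0.2 s.
7. wheel_d (if present) lies flat on the nest, over its pin, while the plunger is pressed down to its stop (17 of its 20 mm counts) (horizontal distance between wheel_d and nest below 0.006 m and z of wheel_d in the frame of nest below 0.0105 m and angle between the z axis of wheel_d and the z axis of nest, either way round below 0.06 rad and z of wheel_d in the frame of plunger_top above -0.03 m), for 0.2 s.
8. wheel_d (if present) is threaded down the spindle, flat, onto what lies below (horizontal distance between wheel_d and spindle_seat below 0.006 m and z of wheel_d in the frame of spindle_seat below 0.059 m and angle between the z axis of wheel_d and the z axis of spindle_seat, either way round below 0.06 rad), for 0.2 s.
At the end, for the whole second after the job is handed in: every wheel present is on the spindle, centred within 6 mm and flat within 0.06 rad (3 degrees), seated down, in order of size with the largest lowest, at rest and let go; the plunger is up (within 3 mm) (all of step 2 and all of step 4 and all of step 6 and all of step 8 and linear speed of each of wheel_a, wheel_b, wheel_c, wheel_d below 0.02 m/s and value of joint plunger below 0.003 m and ((z of wheel_b in the frame of wheel_a above 0.012 m and angle between wheel_a's own z axis and vertical below 0.1 rad) or (z of wheel_b in the frame of wheel_a below -0.012 m and angle between wheel_a's own z axis and vertical above 3.04 rad)) and ((z of wheel_c in the frame of wheel_a above 0.012 m and angle between wheel_a's own z axis and vertical below 0.1 rad) or (z of wheel_c in the frame of wheel_a below -0.012 m and angle between wheel_a's own z axis and vertical above 3.04 rad)) and ((z of wheel_d in the frame of wheel_a above 0.012 m and angle between wheel_a's own z axis and vertical below 0.1 rad) or (z of wheel_d in the frame of wheel_a below -0.012 m and angle between wheel_a's own z axis and vertical above 3.04 rad)) and ((z of wheel_c in the frame of wheel_b above 0.012 m and angle between wheel_b's own z axis and vertical below 0.1 rad) or (z of wheel_c in the frame of wheel_b below -0.012 m and angle between wheel_b's own z axis and vertical above 3.04 rad)) and ((z of wheel_d in the frame of wheel_b above 0.012 m and angle between wheel_b's own z axis and vertical below 0.1 rad) or (z of wheel_d in the frame of wheel_b below -0.012 m and angle between wheel_b's own z axis and vertical above 3.04 rad)) and ((z of wheel_d in the frame of wheel_c above 0.012 m and angle between wheel_c's own z axis and vertical below 0.1 rad) or (z of wheel_d in the frame of wheel_c below -0.012 m and angle between wheel_c's own z axis and vertical above 3.04 rad))); the robot touches nothing.
It fails at once if one of the other loose things is moved more than 40 mm (distance of any of tape, sandblock, mug, driver, gluebottle, pencil, offcut from where it was at the start of the episode above 0.04 m).
Of wheel_a, wheel_b, wheel_c, wheel_d only 2 to 3 are there at a start; the rules pass over those that are not, and their reading is None.
At some moment in a run one of wheel_a, wheel_b, wheel_c, wheel_d may be knocked a few centimetres aside while the robot is not near it.
Once in a run the grip may slacken for a moment while it holds something.
It also fails if it takes over 210 s, if anything falls off the work surface, if the arm or the gripper's body presses on something with over 40 N, if the wrist force passes 120 N, or if a joint passes its speed limit or range.

## Robot

A 6-joint arm with a two-finger parallel gripper is mounted at the origin on the work surface. World frame = base frame: x ahead of the robot, y to its left, z up, the work surface at z = 0. Lengths are in mm, angles in rad, forces in N, time in s.
With the tool pointing down it reaches from about 275 to 1000 mm from the base axis. Payload 8.4 kg.
Tool frame: the origin (TCP) lies midway between the tips of the shut fingers; the grasp point (between the pads) lies 19 mm behind it; z points along the fingers, y is the direction in which the jaws open and shut (so a half turn about z gives the same grasp; the last joint's range is limited). The gripper opens to 85 mm and grips with 20 to 120 N. Pads are 22 mm wide; open, the fingers measure 114 mm over their backs; the gripper's body (76 mm by 85 mm) begins 54 mm behind the grasp point. The pads swing forward as they close: fully open they stand 13 mm farther back than shut.
Start: joints at [1.113, 0.353, 1.633, -0, 1.155, -0.002], TCP at [275.112, 561.196, 231.281] pointing down, gripper open.
Joint ranges: [-2.63, 2.63], [-0.92, 2.1], [0.06, 2.66], [-1.3, 4.44], [0, 2.69], [-3.02, 3.02]. Speed limits (rad/s): [2.22, 2.22, 2.79, 3.14, 3.14, 3.14].

## Interface

Orientations are given as [roll, pitch, yaw] about the fixed x, y, z axes, in that order (R = Rz(yaw) Ry(pitch) Rx(roll)).
In Python, from rig import * gives the robot as it stands.
- The arm moves only by the tool play_rows, never from a script. Its argument "moves" is a list of rows, each a list of 3 entries, a list of its own where there are three numbers: the shift along the tool's x, y, z in m, then the turn, a rotation vector about the tool's x, y, z in rad, then the opening in per cent of the stroke, from 0 (shut) to 100 (fully open). In form: [[[x, y, z], [rx, ry, rz], fingers], ...]. A call has 1 to 20 rows; each row shifts and turns the commanded pose from where the row before left it, along the tool's axes as they then stand; what a row does not reach is not made up. A row lasts 1/10 s, in which the tool goes at most 50 mm and 8.59 degrees, less where a joint would pass 70% of its speed; a pose out of reach is approached as far as the arm can. A call is refused whole if a number of a shift passes 0.05 or a number of a turn 0.15, either way. A call with a gripper value outside its range is refused whole. The fingers move at their own pace and stop on an object; "squeeze" is the grip in N (left out, the last holds). Time passes only in rows, so rows that do not move let the fingers close. It gives the time, the measured TCP pose, the force and the opening at its end, in the units of the state.
- sense(): the state, without advancing time (a new reading comes with each control period).
- grab_frame(name): name is "scene" or "top"; returns a dict with "pixels" (400x640x3 uint8, red, green, blue), "intrinsics" (3x3 intrinsics, pixels), "R" (3x3) and "t" (3): a world point X has camera coordinates R X + t. Camera axes: x right, y down, z forward; pixel columns grow to the right and rows downward; lengths in mm; the calibration is good to about 2 mm. A picture is of the moment at which its call begins. There is no depth.
- sign_off(): hands the job in, once; it reports no verdict.
The state is a dict: "clock": time; "qpos": joint angles; "qvel": joint speeds; "joint_efforts": joint torques, N m; "eef_pos": TCP position; "tcp_rot": TCP orientation; "contact_force": force on the tool from outside, world axes, zero at the start; "wrist_torque": the same for the moment, N m; "opening": opening from 0.0 (shut) to 1.0 (fully open).
Only numpy, scipy, OpenCV 4.12 (cv2) and the standard library are available. Lean on these libraries where they do the work, as an engineer would, in place of code of your own. Each camera call takes 0.05 s, during which the arm holds its last target. There are 200 camera calls.

## Working session

There is one attempt and no reset: what is moved stays moved. The work goes in short steps, Python scripts to look and compute and a tool call to move; the robot and the scene stay as the last step left them, time stands still between calls to the robot, and variables do not carry over. Pictures are saved under pics/ and viewed, about 12 in all and at most 16, crops included, and the job is handed in when it is done.

Besides the shell and the picture viewer there is one more tool, called after "Emit:" as name([rows], argument=value, ...), one row to a line, values as JSON. play_rows: Moves the arm, as the interface text tells. Its arguments: {"type":"object","properties":{"moves":{"type":"array"},"squeeze":{"type":"number"}},"required":["moves"]}

```bash
mkdir -p pics; ls; cat > h.py <<'E'
from rig import *
import numpy as np, cv2
def shot(n,f):
    g=grab_frame(n); cv2.imwrite('pics/'+f,g['pixels'][:,:,::-1]); np.savez('pics/'+f+'.npz',**g); return g
def ray(g,u,v,z):
    K,R,t=map(np.array,(g['intrinsics'],g['R'],g['t'])); t=t.ravel()
    d=R.T@np.linalg.inv(K)@[u,v,1]; c=-R.T@t
    return c+d*(z-c[2])/d[2]
def proj(g,X):
    K,R,t=map(np.array,(g['intrinsics'],g['R'],g['t'])); p=K@(R@np.array(X,float)+t.ravel()); return p[:2]/p[2]
E
python3 - <<'E'
from h import *
s=sense(); print(s)
for n in('scene','top'):
    g=shot(n,n+'0.png'); print(n,g['intrinsics'],-np.array(g['R']).T@np.array(g['t']).ravel(), np.array(g['R']))
E
```

```text
pics
{'clock': 0.0, 'qpos': array([ 1.11260035e+00,  3.53664742e-01,  1.63413395e+00,  2.15848208e-05,
        1.15522615e+00, -2.39144942e-03]), 'qvel': array([ 0.00122992, -0.00134428, -0.00059844,  0.00059685, -0.00059347,
        0.00082972]), 'joint_efforts': array([-2.16823268e-03, -6.05253410e+01, -3.42064762e+01, -3.06809416e-04,
        9.66570340e-03,  1.51409654e-05]), 'eef_pos': array([274.88964769, 560.76137595, 230.55140864]), 'tcp_rot': array([-3.14016052e+00, -2.31601009e-05,  2.68577938e+00]), 'contact_force': array([ 0.13997213, -0.69947637, -0.28543032]), 'wrist_torque': array([-0.00272519, -0.00104151, -0.01594396]), 'opening': 0.9960613563905322}
scene [[368.32615658   0.         312.23290573]
 [  0.         368.32615658 202.02591615]
 [  0.           0.           1.        ]] [1056.59394079  149.74790972  851.27650311] [[-0.23242049  0.972608   -0.00379446]
 [ 0.80106442  0.18921186 -0.56788614]
 [-0.55161265 -0.13502799 -0.82309837]]
top [[465.21258583   0.         313.26891344]
 [  0.         465.21258583 196.90437652]
 [  0.           0.           1.        ]] [ 384.07980411   20.06223245 1386.48854108] [[ 0.02204865 -0.99973489 -0.00663377]
 [-0.99127675 -0.02099874 -0.13011324]
 [ 0.12993944  0.00944473 -0.99147695]]
```

View pics/top0.png

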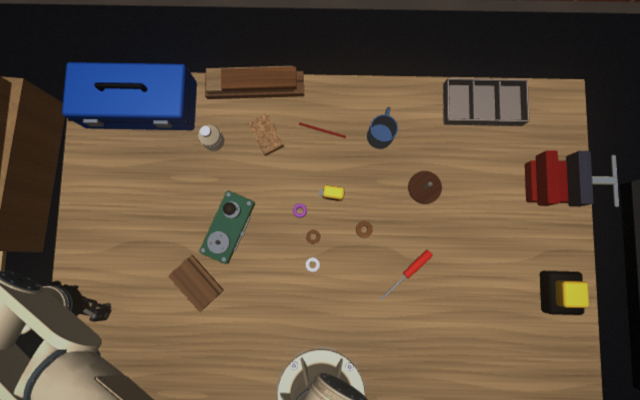

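View pics/scene0.png

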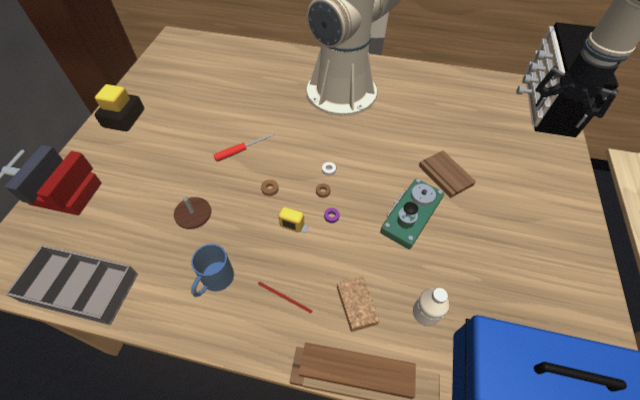

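The top view shows two brown wheels at (364,229) and (313,237), with purple (300,210) and white (313,265) look-alikes. The press is at (228,227), its nest at (218,242) and plunger at (231,209). The spindle is at (425,187). Next I'll measure these and make an enlarged crop.

```bash
cat > meas.py <<'E'
from h import *
def brown(g,c,z=16,r=16):
    u0,v0=map(int,c); im=g['pixels'][v0-r:v0+r,u0-r:u0+r]
    im=cv2.resize(im,None,fx=8,fy=8,interpolation=cv2.INTER_CUBIC)
    v=cv2.cvtColor(im,cv2.COLOR_RGB2GRAY)
    return im,v
E
python3 - <<'E'
from h import *
rows=[]
for n,cs in(('top',[(364,229),(313,237),(300,210),(313,265)]),('scene',[(270,187),(323,190),(331,215),(329,168)])):
    g=dict(np.load(f'pics/{n}0.png.npz')); r=18
    row=[]
    for u,v in cs:
        im=cv2.resize(g['pixels'][v-r:v+r,u-r:u+r],None,fx=5,fy=5,interpolation=cv2.INTER_CUBIC)
        row.append(im)
        # signature: distance from local background colour (median of border)
        p=g['pixels'][v-r:v+r,u-r:u+r].astype(float)
        b=np.vstack([p[:3].reshape(-1,3),p[-3:].reshape(-1,3)]); med=np.median(b,0)
        d=np.linalg.norm(cv2.resize(p,None,fx=8,fy=8,interpolation=cv2.INTER_CUBIC)-med,axis=2)
        m=(d>45).astype(np.uint8)
        c=max(cv2.findContours(m,cv2.RETR_EXTERNAL,cv2.CHAIN_APPROX_NONE)[0],key=cv2.contourArea)
        (x,y),(w,h),a=cv2.fitEllipse(c); cu,cv_=u-r+(x+.5)/8-.5,v-r+(y+.5)/8-.5
        # outline on ground-ish plane
        pts=np.array([ray(g,u-r+(q[0][0]+.5)/8-.5,v-r+(q[0][1]+.5)/8-.5,12)[:2] for q in c],np.float32)
        e=cv2.fitEllipse(pts)
        print(n,(u,v),'ctr',round(cu,1),round(cv_,1),'world',np.round(ray(g,cu,cv_,12),1)[:2],'diam mm',np.round(e[1],1))
    rows.append(np.hstack(row))
cv2.imwrite('pics/crop1.png',np.vstack(rows)[:,:,::-1])
for n,d in(('top',dict(nest=(218,242,55),plun=(230,209,105),sptip=(430,183,82),spdisc=(425,187,12),tape=(333,192,60))),('scene',dict(nest=(424,192,55),plun=(410,209,105),sptip=(186,199,82),spdisc=(192,212,12)))):
    g=dict(np.load(f'pics/{n}0.png.npz'))
    for k,(u,v,z) in d.items(): print(n,k,np.round(ray(g,u,v,z),1))
E
```

```text
top (364, 229) ctr 363.7 228.6 world [ 472.9 -117.6] diam mm [48.4 50.8]
top (313, 237) ctr 312.8 236.6 world [446.3  32. ] diam mm [39.3 40.9]
top (300, 210) ctr 299.5 210.3 world [523.2  73.2] diam mm [40.5 42.5]
top (313, 265) ctr 312.2 264.2 world [365.6  31.9] diam mm [42.7 42.8]
scene (270, 187) ctr 269.2 187.9 world [ 474.9 -118.3] diam mm [50.8 60.3]
scene (323, 190) ctr 322.7 190.4 world [448.4  31.5] diam mm [42.8 50.7]
scene (331, 215) ctr 331.3 215.1 world [524.2  72.2] diam mm [43.2 50.8]
scene (329, 168) ctr 328.5 166.9 world [360.3  29.5] diam mm [42.8 44.6]
top nest [423.  301.8  55. ]
top plun [513.3 262.3 105. ]
top sptip [ 601.8 -297.4   82. ]
top spdisc [ 601.1 -299.5   12. ]
top tape [573.4 -23.8  60. ]
scene nest [422.6 302.3  55. ]
scene plun [521.9 263.  105. ]
scene sptip [ 606.1 -292.6   82. ]
scene spdisc [ 601.4 -298.7   12. ]
```

View pics/crop1.png

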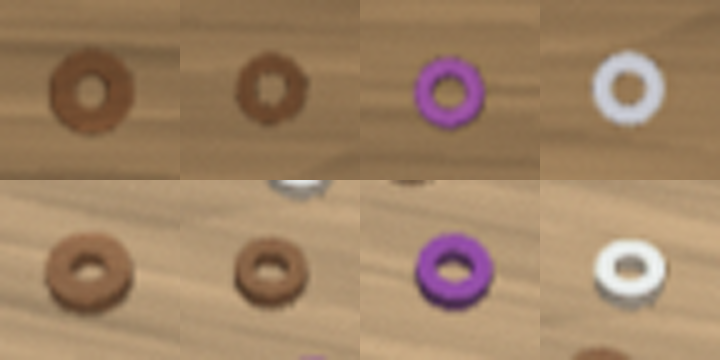

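Wheels: (364,229) top / (270,187) scene measures about 50 mm, so it is wheel_c. (313,237) / (323,190) measures about 41 mm and is plain brown, so it is wheel_d. The purple and white rings are decoys. Next, precise press and spindle positions.

```bash
python3 - <<'E'
from h import *
def big(m): return max(cv2.findContours(m.astype(np.uint8),cv2.RETR_EXTERNAL,cv2.CHAIN_APPROX_NONE)[0],key=cv2.contourArea)
S=4
vis=[]
for n,box,sb in(('top',(195,185,65,85),(400,165,50,48)),('scene',(378,172,72,80),(168,188,50,48))):
    g=dict(np.load(f'pics/{n}0.png.npz'))
    for bx in(box,sb):
        x,y,w,h=bx; p=cv2.resize(g['pixels'][y:y+h,x:x+w],None,fx=S,fy=S,interpolation=cv2.INTER_CUBIC); vis.append(cv2.resize(p,(340,340*h//w))[:280])
        hsv=cv2.cvtColor(p,cv2.COLOR_RGB2HSV); un=lambda q:(x+(q[0]+.5)/S-.5,y+(q[1]+.5)/S-.5)
        if bx==box:
            m=cv2.inRange(hsv,(60,70,20),(95,255,255)); c=big(m); r=cv2.minAreaRect(c)
            print(n,'green',[np.round(ray(g,*un(q),35)[:2],0) for q in cv2.boxPoints(r)])
            hull=cv2.convexHull(c); inside=np.zeros(m.shape,np.uint8); cv2.fillPoly(inside,[hull],1); inside=cv2.erode(inside,np.ones((9,9)))
            st=((m==0)&(inside>0)).astype(np.uint8)
            st=cv2.morphologyEx(st,cv2.MORPH_OPEN,np.ones((7,7)))
            for c in cv2.findContours(st,cv2.RETR_EXTERNAL,cv2.CHAIN_APPROX_NONE)[0]:
                if cv2.contourArea(c)<300: continue
                for z in(50,105):
                    e=cv2.fitEllipse(np.array([ray(g,*un(q[0]),z)[:2] for q in c],np.float32)); print('  blob z',z,np.round(e[0],1),np.round(e[1],1), un(cv2.fitEllipse(c)[0]))
        else:
            v=p.astype(int).sum(2); m=(v<200) if n=='top' else (v<260); c=big(m)
            e=cv2.fitEllipse(np.array([ray(g,*un(q[0]),10)[:2] for q in c],np.float32)); print(n,'disc',np.round(e[0],1),np.round(e[1],1))
H=max(i.shape[0] for i in vis)
vis=[cv2.copyMakeBorder(i,0,H-i.shape[0],0,0,cv2.BORDER_CONSTANT) for i in vis]
cv2.imwrite('pics/crop2.png',np.vstack([np.hstack(vis[:2]),np.hstack(vis[2:])])[:,:,::-1])
E
```

```text
top green [array([395., 360.]), array([577., 288.]), array([543., 208.]), array([362., 281.])]
  blob z 50 [376.3 285. ] [13.  15.3] (223.44676208496094, 258.62530517578125)
  blob z 105 [376.7 274.1] [12.5 14.7] (223.44676208496094, 258.62530517578125)
  blob z 50 [423.  302.8] [66.8 68. ] (217.99267196655273, 242.08635711669922)
  blob z 105 [421.4 291.2] [64.  65.2] (217.99267196655273, 242.08635711669922)
  blob z 50 [517.5 269.1] [50.6 52.5] (231.2405662536621, 209.52577590942383)
  blob z 105 [512.  258.8] [48.5 50.3] (231.2405662536621, 209.52577590942383)
top disc [ 601.3 -298.1] [96.1 99.3]
scene green [array([558., 202.]), array([352., 275.]), array([399., 359.]), array([594., 280.])]
  blob z 50 [568.3 278.7] [13.1 16.8] (410.0080146789551, 237.72779083251953)
  blob z 105 [601.9 269.9] [12.2 15.6] (410.0080146789551, 237.72779083251953)
  blob z 50 [544.8 219. ] [11.9 16.8] (387.00950050354004, 225.02439880371094)
  blob z 105 [580.  214.2] [11.  15.6] (387.00950050354004, 225.02439880371094)
  blob z 50 [495.8 267.9] [48.4 71.1] (408.18831062316895, 213.13893508911133)
  blob z 105 [534.3 259.8] [45.1 66.2] (408.18831062316895, 213.13893508911133)
  blob z 50 [427.7 300. ] [66.9 72.5] (422.5652160644531, 194.65262031555176)
  blob z 105 [470.8 289.7] [62.3 67.5] (422.5652160644531, 194.65262031555176)
scene disc [ 603.1 -297. ] [97.5 99. ]
```

View pics/crop2.png

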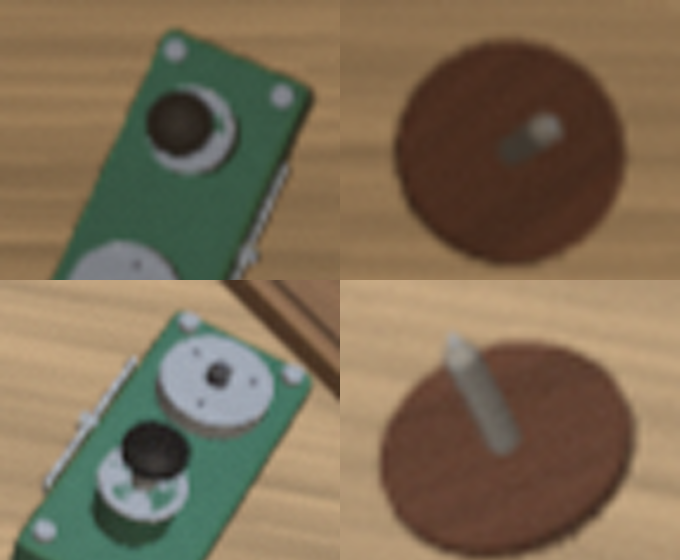

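wheel_c is at (474,-118), wheel_d at (447,32), the nest at (423,302.5), the plunger at (516,265.5) and the spindle at (602,-298). The nest-to-plunger distance comes out at 100 mm, as it should. I'll start moving with the yaw for a centring squeeze.

```bash
cat > to.py <<'E'
import sys
from h import *
from scipy.spatial.transform import Rotation as Ro
x,y,z,yaw=map(float,sys.argv[1:5]); s=sense()
M=Ro.from_euler('xyz',s['tcp_rot']); d=np.array([x,y,z])-s['eef_pos']
print('now',np.round(s['eef_pos'],1),np.round(s['tcp_rot'],3),'open',round(s['opening'],3),'F',np.round(s['contact_force'],1),'q6',round(s['qpos'][5],2),'t',round(s['clock'],1))
print('tool shift mm',np.round(M.inv().apply(d),1))
T=Ro.from_euler('xyz',[np.pi,0,yaw]); print('rotvec tool',np.round((M.inv()*T).as_rotvec(),3))
print('shift after turn',np.round(T.inv().apply(d),1))
E
python3 to.py 474 -118 120 1.195
```

```text
now [274.9 560.8 230.6] [-3.14  -0.     2.686] open 1.001 F [ 0.5 -1.3 -0.9] q6 -0.0 t 0.1
tool shift mm [-477.6 -521.7  111.3]
rotvec tool [-1.000e-03  1.000e-03  1.491e+00]
shift after turn [-558.4  434.3  110.6]
```

Emit:
play_rows([
  [[0,0,0],[0,0,0.149],80],
  [[0,0,0],[0,0,0.149],80],
  [[0,0,0],[0,0,0.149],80],
  [[0,0,0],[0,0,0.149],80],
  [[0,0,0],[0,0,0.149],80],
  [[0,0,0],[0,0,0.149],80],
  [[0,0,0],[0,0,0.149],80],
  [[0,0,0],[0,0,0.149],80],
  [[0,0,0],[0,0,0.149],80],
  [[0,0,0],[0,0,0.149],80],
  [[0,0,0],[0,0,0],80],
], squeeze=30)

```text
clock: 1.2
eef_pos: [275.0, 560.9, 230.9]
tcp_rot: [-3.142, 0.001, 1.194]
contact_force: [0.6, 0.2, -0.1]
opening: 0.798
```

```bash
python3 to.py 474 -118 120 1.195
```

```text
now [275.  560.9 230.9] [-3.142e+00  1.000e-03  1.194e+00] open 0.798 F [ 0.6  0.2 -0.1] q6 1.49 t 1.2
tool shift mm [-557.8  435.1  111.3]
rotvec tool [-0.     0.001 -0.001]
shift after turn [-558.5  434.3  110.9]
```

Emit:
play_rows([
  [[-0.031,0.0241,0.0062],[0,0,0],80],
  [[-0.031,0.0241,0.0062],[0,0,0],80],
  [[-0.031,0.0241,0.0062],[0,0,0],80],
  [[-0.031,0.0241,0.0062],[0,0,0],80],
  [[-0.031,0.0241,0.0062],[0,0,0],80],
  [[-0.031,0.0241,0.0062],[0,0,0],80],
  [[-0.031,0.0241,0.0062],[0,0,0],80],
  [[-0.031,0.0241,0.0062],[0,0,0],80],
  [[-0.031,0.0241,0.0062],[0,0,0],80],
  [[-0.031,0.0241,0.0062],[0,0,0],80],
  [[-0.031,0.0241,0.0062],[0,0,0],80],
  [[-0.031,0.0241,0.0062],[0,0,0],80],
  [[-0.031,0.0241,0.0062],[0,0,0],80],
  [[-0.031,0.0241,0.0062],[0,0,0],80],
  [[-0.031,0.0241,0.0062],[0,0,0],80],
  [[-0.031,0.0241,0.0062],[0,0,0],80],
  [[-0.031,0.0241,0.0062],[0,0,0],80],
  [[-0.031,0.0241,0.0062],[0,0,0],80],
  [[0,0,0],[0,0,0],80],
])

```text
clock: 3.1
eef_pos: [475.6, -120.6, 119.2]
tcp_rot: [3.14, 0.001, 1.198]
contact_force: [-0.2, 0.1, 1.3]
opening: 0.802
```

```bash
python3 to.py 474 -118 3 1.195
```

```text
now [ 475.6 -120.6  119.2] [3.140e+00 1.000e-03 1.198e+00] open 0.802 F [-0.2  0.1  1.3] q6 0.12 t 3.1
tool shift mm [  1.9  -2.5 116.2]
rotvec tool [0.001 0.001 0.003]
shift after turn [  1.8  -2.4 116.2]
```

```bash
python3 -c "
from h import *
g=shot('scene','s1.png');cv2.imwrite('pics/s1c.png',cv2.resize(g['pixels'][120:270,180:380],(800,600))[:,:,::-1])"
```

```text
(no output)
```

View pics/s1c.png

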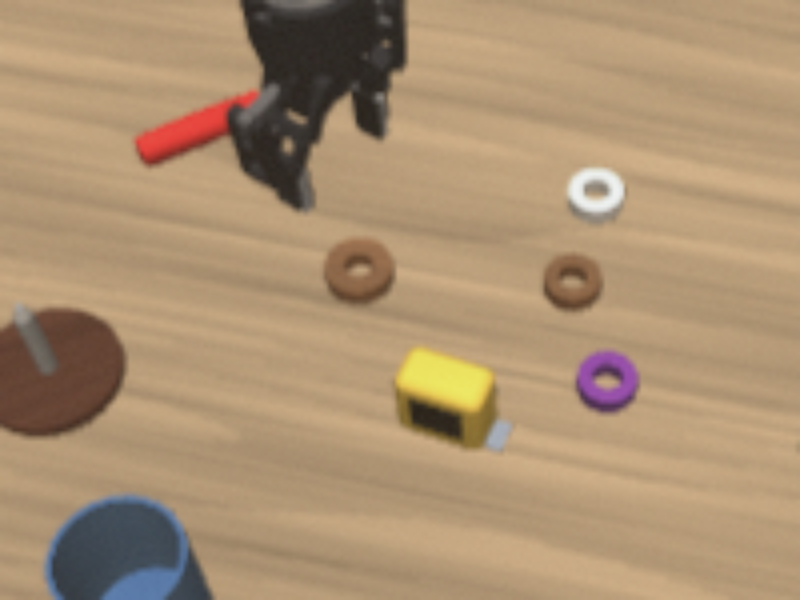

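The wheels have not moved and the gripper hangs above wheel_c (scene px about (269,187)). Descending to make the centring squeeze.

Emit:
play_rows([
  [[0.0018,-0.0024,0.02],[0,0,0],80],
  [[0,0,0.025],[0,0,0],80],
  [[0,0,0.025],[0,0,0],80],
  [[0,0,0.02],[0,0,0],80],
  [[0,0,0.014],[0,0,0],80],
  [[0,0,0.008],[0,0,0],80],
  [[0,0,0.003],[0,0,0],80],
  [[0,0,0],[0,0,0],80],
  [[0,0,0],[0,0,0],50],
  [[0,0,0],[0,0,0],50],
  [[0,0,0],[0,0,0],50],
  [[0,0,0],[0,0,0],50],
  [[0,0,0],[0,0,0],50],
], squeeze=20)

```text
clock: 4.45
eef_pos: [473.4, -114.4, 5.7]
tcp_rot: [3.14, -0.0, 1.196]
contact_force: [-0.4, 2.5, 4.5]
opening: 0.573
```

```bash
python3 to.py 474 -118 2 1.195
```

```text
now [ 473.4 -114.4    5.7] [ 3.14  -0.     1.196] open 0.573 F [-0.4  2.5  4.5] q6 0.13 t 4.5
tool shift mm [-3.1  1.9  3.7]
rotvec tool [ 0.001 -0.     0.001]
shift after turn [-3.1  1.9  3.7]
```

Emit:
play_rows([
  [[0,0,0],[0,0,0],80],
  [[0,0,0],[0,0,0],80],
  [[0,0,0],[0,0,0],80],
  [[0,0,0],[0,0,0],80],
])

```text
clock: 4.85
eef_pos: [472.8, -114.4, 4.8]
tcp_rot: [3.141, -0.0, 1.196]
contact_force: [0.4, -0.4, -0.6]
opening: 0.798
```

```bash
python3 to.py 474 -118 2 1.195; python3 -c "
from h import *
for i in range(3):s=sense();print(s['eef_pos'])
g=shot('top','t2.png');cv2.imwrite('pics/t2c.png',cv2.resize(g['pixels'][180:280,290:420],(780,600),interpolation=cv2.INTER_CUBIC)[:,:,::-1])"
```

```text
now [ 472.8 -114.4    4.8] [ 3.141 -0.     1.196] open 0.798 F [ 0.4 -0.4 -0.6] q6 0.13 t 4.8
tool shift mm [-2.9  2.4  2.8]
rotvec tool [ 0.    -0.     0.001]
shift after turn [-2.9  2.4  2.8]
[ 472.84747429 -114.41761509    4.7615435 ]
[ 472.84747429 -114.41761509    4.7615435 ]
[ 472.84747429 -114.41761509    4.7615435 ]
```

View pics/t2c.png

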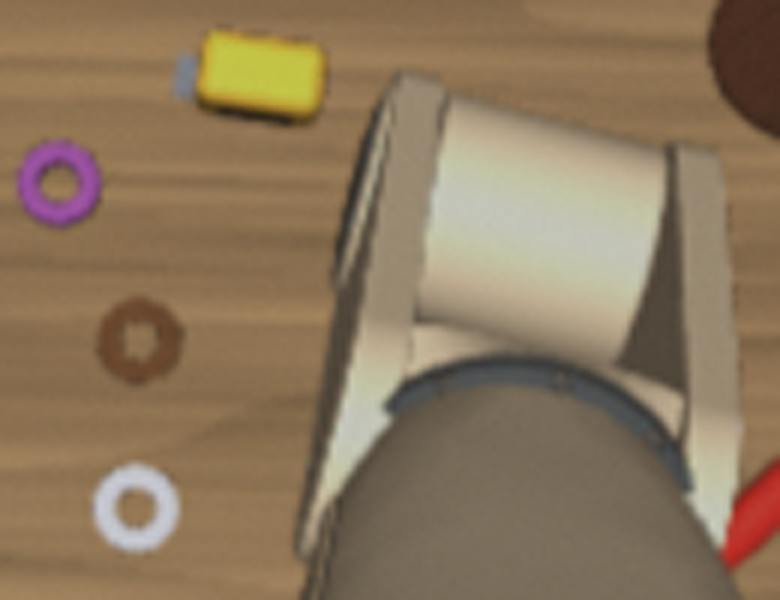

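Arm hides wheel_c in this view; the other wheel at (313,237) is unmoved. The hand is now centred across one axis. I'll shift -2.9 mm along tool x, turn 90°, and squeeze for the actual grasp.

Emit:
play_rows([
  [[-0.0029,0,0],[0,0,0],80],
  [[0,0,0],[0,0,-0.1428],80],
  [[0,0,0],[0,0,-0.1428],80],
  [[0,0,0],[0,0,-0.1428],80],
  [[0,0,0],[0,0,-0.1428],80],
  [[0,0,0],[0,0,-0.1428],80],
  [[0,0,0],[0,0,-0.1428],80],
  [[0,0,0],[0,0,-0.1428],80],
  [[0,0,0],[0,0,-0.1428],80],
  [[0,0,0],[0,0,-0.1428],80],
  [[0,0,0],[0,0,-0.1428],80],
  [[0,0,0],[0,0,-0.1428],80],
  [[0,0,0.0025],[0,0,0],80],
  [[0,0,0],[0,0,0],80],
  [[0,0,0],[0,0,0],50],
  [[0,0,0],[0,0,0],50],
  [[0,0,0],[0,0,0],50],
  [[0,0,0],[0,0,0],50],
  [[0,0,0],[0,0,0],50],
], squeeze=40)

```text
clock: 6.8
eef_pos: [471.7, -117.1, 2.5]
tcp_rot: [-3.142, -0.0, 2.765]
contact_force: [-1.4, 0.2, 6.4]
opening: 0.563
```

```bash
python3 to.py 422.8 302.5 130 2.765
```

```text
now [ 471.7 -117.1    2.5] [-3.142 -0.     2.765] open 0.563 F [-1.4  0.2  6.4] q6 -1.44 t 6.8
tool shift mm [ 199.9  372.1 -127.5]
rotvec tool [-0. -0. -0.]
shift after turn [ 199.8  372.2 -127.5]
```

Emit:
play_rows([
  [[0,0,-0.01],[0,0,0],40],
  [[0,0,-0.02],[0,0,0],40],
  [[0,0,-0.025],[0,0,0],40],
  [[0,0,-0.025],[0,0,0],40],
  [[0,0,-0.025],[0,0,0],40],
  [[0,0,-0.02],[0,0,0],40],
  [[0,0,0],[0,0,0],40],
], squeeze=60)

```text
clock: 7.5
eef_pos: [473.5, -117.5, 130.2]
tcp_rot: [3.141, 0.005, 2.766]
contact_force: [0.4, 0.4, -0.5]
opening: 0.55
```

Emit:
play_rows([
  [[0.005,0.01,0],[0,0,0],40],
  [[0.0108,0.0202,0],[0,0,0],40],
  [[0.0108,0.0202,0],[0,0,0],40],
  [[0.0108,0.0202,0],[0,0,0],40],
  [[0.0108,0.0202,0],[0,0,0],40],
  [[0.0108,0.0202,0],[0,0,0],40],
  [[0.0108,0.0202,0],[0,0,0],40],
  [[0.0108,0.0202,0],[0,0,0],40],
  [[0.0108,0.0202,0],[0,0,0],40],
  [[0.0108,0.0202,0],[0,0,0],40],
  [[0.0108,0.0202,0],[0,0,0],40],
  [[0.0108,0.0202,0],[0,0,0],40],
  [[0.0108,0.0202,0],[0,0,0],40],
  [[0.0108,0.0202,0],[0,0,0],40],
  [[0.0108,0.0202,0],[0,0,0],40],
  [[0.0108,0.0202,0],[0,0,0],40],
  [[0.0108,0.0202,0],[0,0,0],40],
  [[0.0108,0.0202,0],[0,0,0],40],
  [[0.0108,0.0202,0],[0,0,0],40],
  [[0,0,0],[0,0,0],40],
])

```text
clock: 9.5
eef_pos: [421.8, 305.8, 126.0]
tcp_rot: [-3.141, -0.001, 2.768]
contact_force: [0.6, -0.6, 0.5]
opening: 0.552
```

Emit:
play_rows([
  [[0,0,0],[0,0,0],40],
  [[0,0,0],[0,0,0],40],
])

```text
clock: 9.7
eef_pos: [422.2, 302.8, 126.4]
tcp_rot: [-3.14, -0.001, 2.766]
contact_force: [0.0, 0.2, 0.2]
opening: 0.551
```

```bash
python3 to.py 422.8 302.5 52.5 2.765;  python3 -c "
from h import *
g=shot('scene','s3.png');cv2.imwrite('pics/s3c.png',cv2.resize(g['pixels'][110:260,330:530],(800,600),interpolation=cv2.INTER_CUBIC)[:,:,::-1])"
```

```text
now [422.2 302.8 126.4] [-3.140e+00 -1.000e-03  2.766e+00] open 0.551 F [0.  0.2 0.2] q6 -0.58 t 9.7
tool shift mm [-0.7  0.  73.9]
rotvec tool [-0.002 -0.001  0.001]
shift after turn [-0.6 -0.1 73.9]
```

View pics/s3c.png

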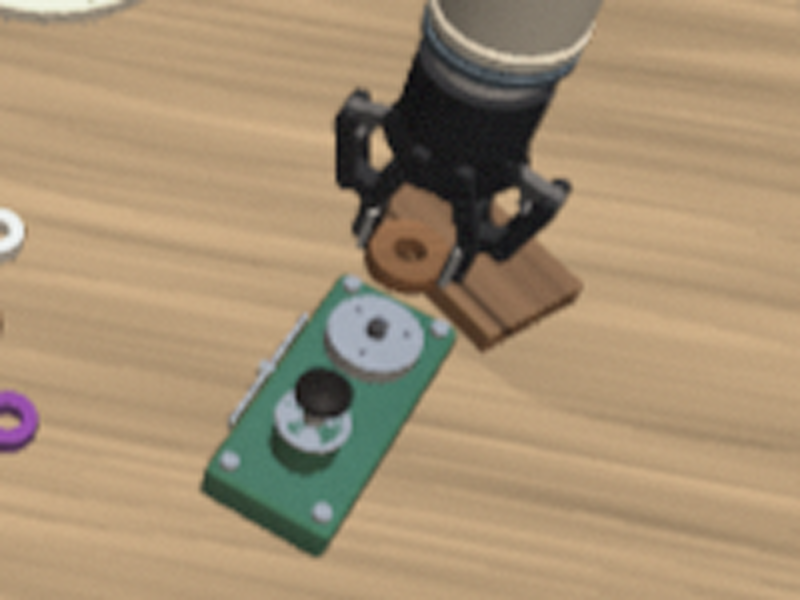

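Wheel held flat, bore at scene px about (432.7,172). The nest pin is at about (424.3,192). I'll check where the bore is in the hand.

```bash
 python3 -c "
from h import *
g=dict(np.load('pics/s3.png.npz')); print(ray(g,432.5,171.8,140), proj(g,(422.8,302.5,60)), proj(g,(422.2,302.8,140)))
x=g['pixels'][110:260,330:530]; v=x.astype(int).sum(2); sub=v[54:70,92:114]; m=(sub<150); print(np.argwhere(m).mean(0)+[164,422]) 
p=v[72:92,82:106]; print(np.argwhere(p<210).mean(0)+[182,412])"
```

```text
[422.59124056 302.49946527 140.        ] [424.5315268  190.95964985] [432.63127533 171.70248932]
[170.35714286 429.07142857]
[186.41666667 428.16666667]
```

Emit:
play_rows([
  [[-0.0004,0,0.015],[0,0,0],40],
  [[0,0,0.02],[0,0,0],40],
  [[0,0,0.015],[0,0,0],40],
  [[0,0,0.01],[0,0,0],40],
  [[0,0,0.005],[0,0,0],40],
  [[0,0,0.005],[0,0,0],40],
  [[0,0,0.0032],[0,0,0],40],
  [[0,0,0],[0,0,0],40],
  [[0,0,0],[0,0,0],40],
])

```text
clock: 10.65
eef_pos: [423.6, 303.6, 54.3]
tcp_rot: [3.141, 0.0, 2.767]
contact_force: [-0.4, -0.5, 0.3]
opening: 0.55
```

```bash
python3 to.py 422.8 302.5 52.5 2.765
```

```text
now [423.6 303.6  54.3] [3.141 0.    2.767] open 0.55 F [-0.4 -0.5  0.3] q6 -0.58 t 10.7
tool shift mm [ 0.4 -1.4  1.8]
rotvec tool [0.    0.    0.002]
shift after turn [ 0.4 -1.4  1.8]
```

Emit:
play_rows([
  [[0.0004,-0.0012,0.001],[0,0,0],40],
  [[0,0,0.0008],[0,0,0],40],
  [[0,0,0],[0,0,0],40],
  [[0,0,0],[0,0,0],75],
  [[0,0,0],[0,0,0],75],
  [[0,0,0],[0,0,0],75],
  [[0,0,0],[0,0,0],75],
  [[0,0,-0.01],[0,0,0],75],
  [[0,0,-0.02],[0,0,0],75],
  [[0,0,-0.03],[0,0,0],75],
  [[0,0,-0.03],[0,0,0],75],
  [[0,0,0],[0,0,0],20],
  [[0,0,0],[0,0,0],0],
  [[0,0,0],[0,0,0],0],
  [[0,0,0],[0,0,0],0],
  [[0,0,0],[0,0,0],0],
])

```text
clock: 12.25
eef_pos: [422.1, 302.2, 141.3]
tcp_rot: [-3.14, -0.001, 2.767]
contact_force: [-0.5, -0.1, -0.8]
opening: 0.002
```

```bash
python3 to.py 516 265.5 125 2.765;  python3 -c "
from h import *
g=shot('scene','s4.png');cv2.imwrite('pics/s4c.png',cv2.resize(g['pixels'][120:270,340:540],(800,600),interpolation=cv2.INTER_CUBIC)[:,:,::-1])"
```

```text
now [422.1 302.2 141.3] [-3.140e+00 -1.000e-03  2.767e+00] open 0.002 F [-0.5 -0.1 -0.8] q6 -0.58 t 12.2
tool shift mm [-100.8    0.3   16.2]
rotvec tool [-0.001 -0.001  0.002]
shift after turn [-100.8    0.4   16.3]
```

View pics/s4c.png

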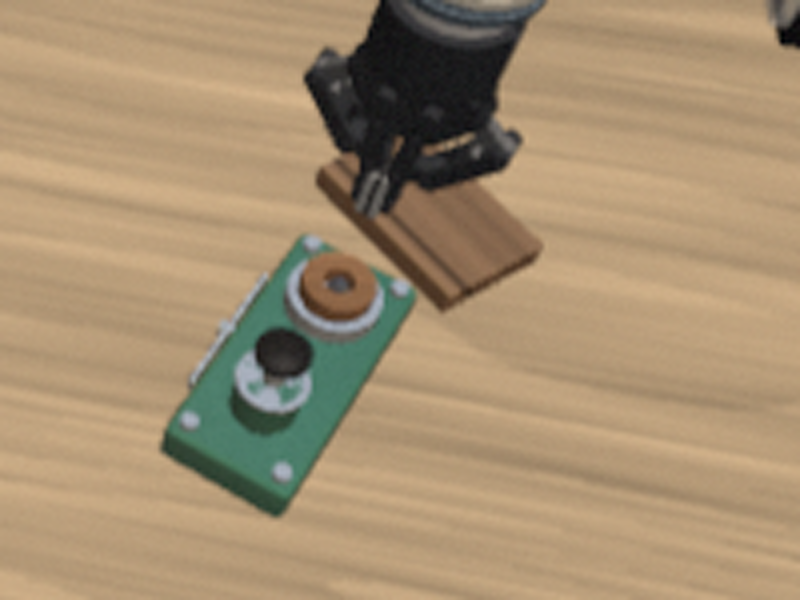

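Wheel_c lies flat on the nest with the pin in its bore (crop 340,283). Now the plunger.

Emit:
play_rows([
  [[-0.02,0,0],[0,0,0],0],
  [[-0.025,0,0],[0,0,0],0],
  [[-0.025,0,0],[0,0,0],0],
  [[-0.02,0,0],[0,0,0],0],
  [[-0.011,0,0.005],[0,0,0],0],
  [[0,0,0.011],[0,0,0],0],
  [[0,0,0.008],[0,0,0],0],
  [[0,0,0.008],[0,0,0],0],
  [[0,0,0],[0,0,0],0],
  [[0,0,0],[0,0,0],0],
])

```text
clock: 13.3
eef_pos: [515.9, 265.7, 109.9]
tcp_rot: [-3.141, -0.001, 2.767]
contact_force: [-0.2, -0.2, 0.9]
opening: 0.001
```

```bash
python3 to.py 516 265.5 85 2.765
```

```text
now [515.9 265.7 109.9] [-3.141e+00 -1.000e-03  2.767e+00] open 0.001 F [-0.2 -0.2  0.9] q6 -0.72 t 13.3
tool shift mm [-0.2 -0.2 24.9]
rotvec tool [-0.001 -0.001  0.002]
shift after turn [-0.1 -0.2 24.9]
```

Emit:
play_rows([
  [[0,0,0.005],[0,0,0],0],
  [[0,0,0.005],[0,0,0],0],
  [[0,0,0.005],[0,0,0],0],
  [[0,0,0.005],[0,0,0],0],
  [[0,0,0.003],[0,0,0],0],
  [[0,0,0.002],[0,0,0],0],
  [[0,0,0],[0,0,0],0],
  [[0,0,0],[0,0,0],0],
  [[0,0,0],[0,0,0],0],
  [[0,0,0],[0,0,0],0],
])

```text
clock: 14.3
eef_pos: [517.1, 266.0, 86.2]
tcp_rot: [3.14, 0.001, 2.767]
contact_force: [-2.7, 0.2, 10.9]
opening: 0.004
```

Emit:
play_rows([
  [[0,0,0.002],[0,0,0],0],
  [[0,0,0.001],[0,0,0],0],
  [[0,0,0],[0,0,0],0],
  [[0,0,0],[0,0,0],0],
  [[0,0,0],[0,0,0],0],
  [[0,0,0],[0,0,0],0],
])

```text
clock: 14.9
eef_pos: [517.2, 266.1, 84.9]
tcp_rot: [3.14, 0.001, 2.767]
contact_force: [-7.9, -2.6, 31.5]
opening: 0.0
```

Emit:
play_rows([
  [[0,0,-0.005],[0,0,0],0],
  [[0,0,-0.01],[0,0,0],0],
  [[0,0,-0.02],[0,0,0],0],
  [[0,0,-0.02],[0,0,0],75],
  [[0.011,0,-0.005],[0,0,0],75],
  [[0.02,0,0],[0,0,0],75],
  [[0.025,0,0],[0,0,0],75],
  [[0.025,0,0],[0,0,0],75],
  [[0.02,0,0],[0,0,0],75],
  [[0,0,0],[0,0,0],75],
  [[0,0,0],[0,0,0],75],
])

```text
clock: 16.0
eef_pos: [421.3, 302.6, 141.4]
tcp_rot: [-3.141, -0.001, 2.768]
contact_force: [0.4, -0.7, -0.2]
opening: 0.749
```

```bash
python3 to.py 422.6 302.2 53 2.766;  python3 -c "
from h import *
shot('scene','s5.png');g=shot('top','t5.png')"
```

```text
now [421.3 302.6 141.4] [-3.141e+00 -1.000e-03  2.768e+00] open 0.749 F [ 0.4 -0.7 -0.2] q6 -0.58 t 16.0
tool shift mm [-1.4  0.2 88.4]
rotvec tool [-0.001 -0.001  0.002]
shift after turn [-1.3  0.1 88.4]
```

The plunger reached its stop (force climbed to 31 N at z=84.9). Regrasping wheel_c.

Emit:
play_rows([
  [[-0.0013,0,0.02],[0,0,0],75],
  [[0,0,0.025],[0,0,0],75],
  [[0,0,0.02],[0,0,0],75],
  [[0,0,0.013],[0,0,0],75],
  [[0,0,0.007],[0,0,0],75],
  [[0,0,0.003],[0,0,0],75],
  [[0,0,0],[0,0,0],75],
  [[0,0,0],[0,0,0],40],
  [[0,0,0],[0,0,0],40],
  [[0,0,0],[0,0,0],40],
  [[0,0,0],[0,0,0],40],
  [[0,0,0],[0,0,0],40],
])

```text
clock: 17.3
eef_pos: [424.4, 302.4, 55.5]
tcp_rot: [3.14, 0.001, 2.767]
contact_force: [-1.5, -2.1, 8.0]
opening: 0.551
```

Emit:
play_rows([
  [[0,0,-0.01],[0,0,0],40],
  [[0,0,-0.02],[0,0,0],40],
  [[0,0,-0.025],[0,0,0],40],
  [[0,0,-0.025],[0,0,0],40],
  [[0,0,-0.02],[0,0,0],40],
  [[0,0,0],[0,0,0],40],
  [[0,0,0],[0,0,0],40],
])

```text
clock: 18.0
eef_pos: [424.1, 302.2, 155.0]
tcp_rot: [3.14, 0.001, 2.767]
contact_force: [-0.1, -0.3, -1.2]
opening: 0.546
```

```bash
python3 to.py 602 -298 150 2.766
```

```text
now [424.1 302.2 155. ] [3.140e+00 1.000e-03 2.767e+00] open 0.546 F [-0.1 -0.3 -1.2] q6 -0.58 t 18.0
tool shift mm [-385.4 -493.4    4.7]
rotvec tool [0.001 0.001 0.001]
shift after turn [-385.7 -493.1    5. ]
```

Emit:
play_rows([
  [[-0.01,-0.0128,0],[0,0,0],40],
  [[-0.0198,-0.0253,0],[0,0,0],40],
  [[-0.0198,-0.0253,0],[0,0,0],40],
  [[-0.0198,-0.0253,0],[0,0,0],40],
  [[-0.0198,-0.0253,0],[0,0,0],40],
  [[-0.0198,-0.0253,0],[0,0,0],40],
  [[-0.0198,-0.0253,0],[0,0,0],40],
  [[-0.0198,-0.0253,0],[0,0,0],40],
  [[-0.0198,-0.0253,0],[0,0,0],40],
  [[-0.0198,-0.0253,0],[0,0,0],40],
  [[-0.0198,-0.0253,0],[0,0,0],40],
  [[-0.0198,-0.0253,0],[0,0,0],40],
  [[-0.0198,-0.0253,0],[0,0,0],40],
  [[-0.0198,-0.0253,0],[0,0,0],40],
  [[-0.0198,-0.0253,0],[0,0,0],40],
  [[-0.0198,-0.0253,0],[0,0,0],40],
  [[-0.0198,-0.0253,0],[0,0,0],40],
  [[-0.0198,-0.0253,0],[0,0,0],40],
  [[-0.0198,-0.0253,0],[0,0,0],40],
  [[-0.0198,-0.0253,0],[0,0,0],40],
])

```text
clock: 20.0
eef_pos: [601.2, -300.4, 152.7]
tcp_rot: [3.142, -0.002, 2.766]
contact_force: [0.1, 0.7, -0.5]
opening: 0.547
```

Emit:
play_rows([
  [[0,0,0],[0,0,0],40],
  [[0,0,0],[0,0,0],40],
  [[0,0,0],[0,0,0],40],
  [[0,0,0],[0,0,0],40],
])

```text
clock: 20.4
eef_pos: [601.8, -297.7, 153.8]
tcp_rot: [3.141, -0.001, 2.767]
contact_force: [0.4, 0.3, -0.6]
opening: 0.546
```

```bash
python3 to.py 602 -298 100 2.766; python3 -c "
from h import *
shot('top','t6.png');g=shot('scene','s6.png');cv2.imwrite('pics/s6c.png',cv2.resize(g['pixels'][110:260,100:300],(800,600),interpolation=cv2.INTER_CUBIC)[:,:,::-1])"
```

```text
now [ 601.8 -297.7  153.8] [ 3.141e+00 -1.000e-03  2.767e+00] open 0.546 F [ 0.4  0.3 -0.6] q6 -1.66 t 20.4
tool shift mm [-0.3 -0.2 53.8]
rotvec tool [ 0.    -0.001  0.001]
shift after turn [-0.3 -0.2 53.8]
```

View pics/s6c.png

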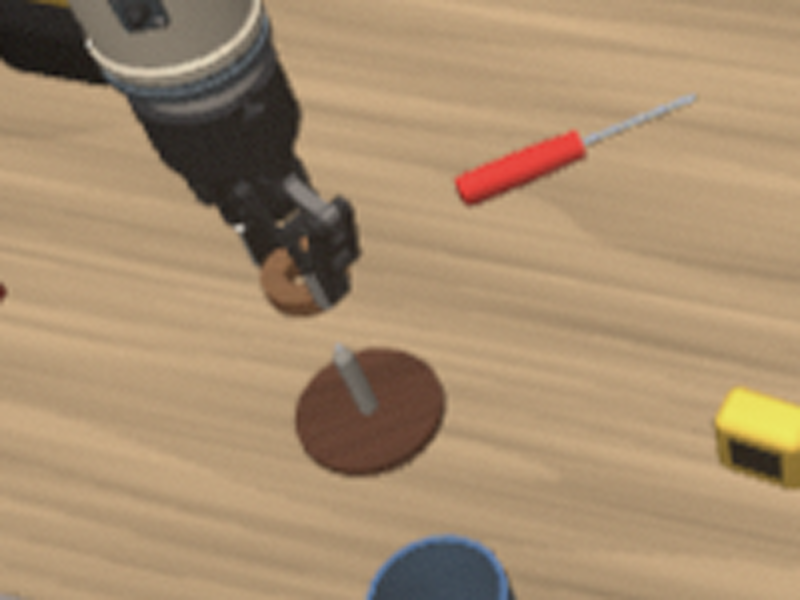

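Wheel still gripped flat, with its bore near scene px (174.5,177.5). The spindle tip is at about (185.5,197.5).

```bash
 python3 -c "
from h import *
g=dict(np.load('pics/s6.png.npz')); print(ray(g,174.3,177.7,165), ray(g,185.5,197,82))
for c in((601.8,-297.7),(604,-298.5),(599.6,-297)):
  P=np.array([proj(g,(c[0]+25*np.cos(a),c[1]+25*np.sin(a),z)) for a in np.linspace(0,6.28,90) for z in(149,165)])
  b=np.array([proj(g,(c[0]+10*np.cos(a),c[1]+10*np.sin(a),165)) for a in np.linspace(0,6.28,90)])
  print(c,'left',P[:,0].min(),'bottom',P[:,1].max(),'bore',b.min(0),b.max(0))
hs=cv2.cvtColor(g['pixels'],cv2.COLOR_RGB2HSV); m=cv2.inRange(hs[160:195,155:195],(5,90,50),(20,255,230)); ys,xs=np.nonzero(m); print('wheel left',xs.min()+155,'bottom',ys.max()+160)
for y in range(168,192): print(''.join('#' if m[y-160,x] else '.' for x in range(40)))
"
```

```text
[ 603.71525517 -298.1177387   165.        ] [ 600.55977482 -296.54338939   82.        ]
(601.8, -297.7) left 164.05019471655763 bottom 189.5699907157225 bore [170.51757107 173.83879852] [179.0999707 180.435654 ]
(604, -298.5) left 163.31790469070464 bottom 190.23311507331994 bore [169.79487021 174.4771312 ] [178.38979424 181.09071316]
(599.6, -297) left 164.74194425374387 bottom 188.90078844272364 bore [171.19973386 173.19461216] [179.7696036 179.7746054]
wheel left 161 bottom 194
........................................
....................##..................
....................##..................
....................##..................
.............####...##..................
............#####.......................
...........########.................#.#.
..........#########.....................
..........#########.............#.......
..........##########...........##.......
.........###########............#.......
.........###########............#.......
.........############...................
..........############..................
..........############..................
..........#############...........#.....
...........############.................
............############.......#........
............############................
.............#############........#.....
..............#############.............
...............#.########...............
........................................
........................................
```

Emit:
play_rows([
  [[0,0,0.015],[0,0,0],40],
  [[0,0,0.02],[0,0,0],40],
  [[0,0,0.015],[0,0,0],40],
  [[0,0,0.008],[0,0,0],40],
  [[0,0,0.008],[0,0,0],40],
  [[0,0,0.008],[0,0,0],40],
  [[0,0,0.008],[0,0,0],40],
  [[0,0,0.008],[0,0,0],40],
  [[0,0,0],[0,0,0],40],
  [[0,0,0],[0,0,0],40],
])

```text
clock: 21.5
eef_pos: [602.4, -298.7, 64.1]
tcp_rot: [3.142, -0.0, 2.767]
contact_force: [-0.1, 0.2, 1.0]
opening: 0.549
```

```bash
python3 to.py 602 -297.5 17.5 2.766
```

```text
now [ 602.4 -298.7   64.1] [ 3.142 -0.     2.767] open 0.549 F [-0.1  0.2  1. ] q6 -1.66 t 21.5
tool shift mm [ 0.8  0.9 46.6]
rotvec tool [ 0.    -0.     0.001]
shift after turn [ 0.8  0.9 46.6]
```

Threaded without contact force. Continuing down, then release.

Emit:
play_rows([
  [[0.0006,0.0008,0.01],[0,0,0],40],
  [[0,0,0.012],[0,0,0],40],
  [[0,0,0.01],[0,0,0],40],
  [[0,0,0.008],[0,0,0],40],
  [[0,0,0.004],[0,0,0],40],
  [[0,0,0.002],[0,0,0],40],
  [[0,0,0],[0,0,0],40],
  [[0,0,0],[0,0,0],40],
])

```text
clock: 22.3
eef_pos: [602.4, -297.8, 18.4]
tcp_rot: [-3.142, 0.001, 2.767]
contact_force: [0.8, -0.3, -0.4]
opening: 0.545
```

Emit:
play_rows([
  [[0,0,0.0015],[0,0,0],40],
  [[0,0,0.001],[0,0,0],40],
  [[0,0,0],[0,0,0],40],
])

```text
clock: 22.6
eef_pos: [602.6, -297.9, 17.6]
tcp_rot: [-3.142, 0.001, 2.767]
contact_force: [-4.2, 2.4, 14.8]
opening: 0.548
```

Emit:
play_rows([
  [[0,0,0],[0,0,0],75],
  [[0,0,0],[0,0,0],75],
  [[0,0,0],[0,0,0],75],
  [[0,0,0],[0,0,0],75],
  [[0,0,-0.01],[0,0,0],75],
  [[0,0,-0.02],[0,0,0],75],
  [[0,0,-0.03],[0,0,0],75],
  [[0,0,-0.04],[0,0,0],75],
  [[0,0,-0.04],[0,0,0],75],
  [[-0.04,0.04,0],[0,0,0],75],
  [[-0.04,0.04,0],[0,0,0],75],
  [[0,0,0],[0,0,0],75],
])

```text
clock: 23.8
eef_pos: [699.0, -255.1, 157.2]
tcp_rot: [3.14, 0.005, 2.769]
contact_force: [-0.8, -0.3, -1.0]
opening: 0.752
```

```bash
python3 to.py 446.5 32 100 1.195; python3 -c "
from h import *
t=shot('top','t7.png');g=shot('scene','s7.png');cv2.imwrite('pics/s7c.png',np.hstack([cv2.resize(x,(400,400),interpolation=cv2.INTER_CUBIC) for x in (g['pixels'][150:250,150:250],t['pixels'][180:280,290:390])])[:,:,::-1])
print(ray(g,322.7,190.4,12))"
```

```text
now [ 699.  -255.1  157.2] [3.14  0.005 2.769] open 0.752 F [-0.8 -0.3 -1. ] q6 -1.55 t 23.8
tool shift mm [339.9 175.5  55.9]
rotvec tool [0.005 0.002 1.574]
shift after turn [ 174.4 -340.2   57.2]
[448.45870434  31.60163028  12.        ]
```

View pics/s7c.png

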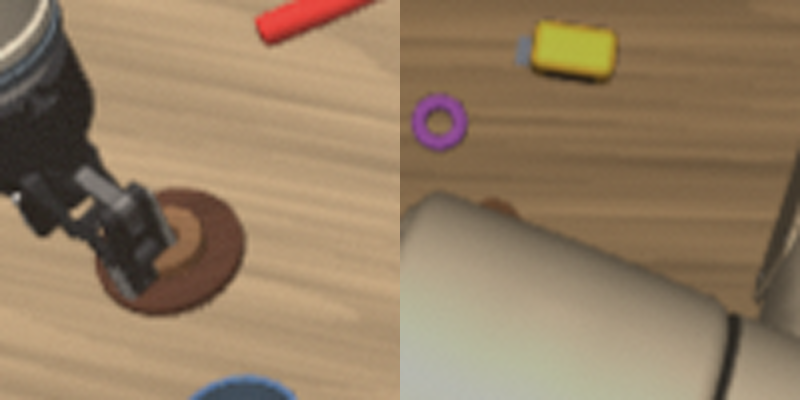

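Wheel_c shows on the spindle disc, partly hidden by the gripper. Turning and moving toward wheel_d, stopping high beside it for a clear look.

Emit:
play_rows([
  [[0,0,0],[0.005,0.002,0.143],75],
  [[0,0,0],[0,0,0.143],75],
  [[0,0,0],[0,0,0.143],75],
  [[0,0,0],[0,0,0.143],75],
  [[0,0,0],[0,0,0.143],75],
  [[0,0,0],[0,0,0.143],75],
  [[0,0,0],[0,0,0.143],75],
  [[0,0,0],[0,0,0.143],75],
  [[0,0,0],[0,0,0.143],75],
  [[0,0,0],[0,0,0.143],75],
  [[0,0,0],[0,0,0.143],75],
])

```text
clock: 25.0
eef_pos: [692.3, -258.7, 155.9]
tcp_rot: [-3.138, 0.005, 1.187]
contact_force: [-0.5, -0.5, 0.2]
opening: 0.752
```

Emit:
play_rows([
  [[0.0145,-0.0283,0.004],[0,0,0],75],
  [[0.0145,-0.0283,0.004],[0,0,0],75],
  [[0.0145,-0.0283,0.004],[0,0,0],75],
  [[0.0145,-0.0283,0.004],[0,0,0],75],
  [[0.0145,-0.0283,0.004],[0,0,0],75],
  [[0.0145,-0.0283,0.004],[0,0,0],75],
  [[0.0145,-0.0283,0.004],[0,0,0],75],
  [[0.0145,-0.0283,0.004],[0,0,0],75],
  [[0.0145,-0.0283,0.004],[0,0,0],75],
  [[0.0145,-0.0283,0.004],[0,0,0],75],
  [[0.0145,-0.0283,0.004],[0,0,0],75],
  [[0.0145,-0.0283,0.004],[0,0,0],75],
  [[0,0,0],[0,0,0],75],
  [[0,0,0],[0,0,0],75],
  [[0,0,0],[0,0,0],75],
])

```text
clock: 26.5
eef_pos: [442.6, 28.2, 108.1]
tcp_rot: [-3.14, 0.005, 1.193]
contact_force: [0.7, -0.8, 0.8]
opening: 0.751
```

```bash
python3 to.py 447 32 4 1.195; python3 -c "
from h import *
g=shot('scene','s8.png');cv2.imwrite('pics/s8c.png',cv2.resize(g['pixels'][120:270,160:360],(800,600),interpolation=cv2.INTER_CUBIC)[:,:,::-1])"
```

```text
now [442.6  28.2 108.1] [-3.14   0.005  1.193] open 0.751 F [ 0.7 -0.8  0.8] q6 0.44 t 26.5
tool shift mm [  5.6   2.8 104.1]
rotvec tool [-0.001  0.005 -0.002]
shift after turn [  5.2   2.7 104.1]
```

View pics/s8c.png

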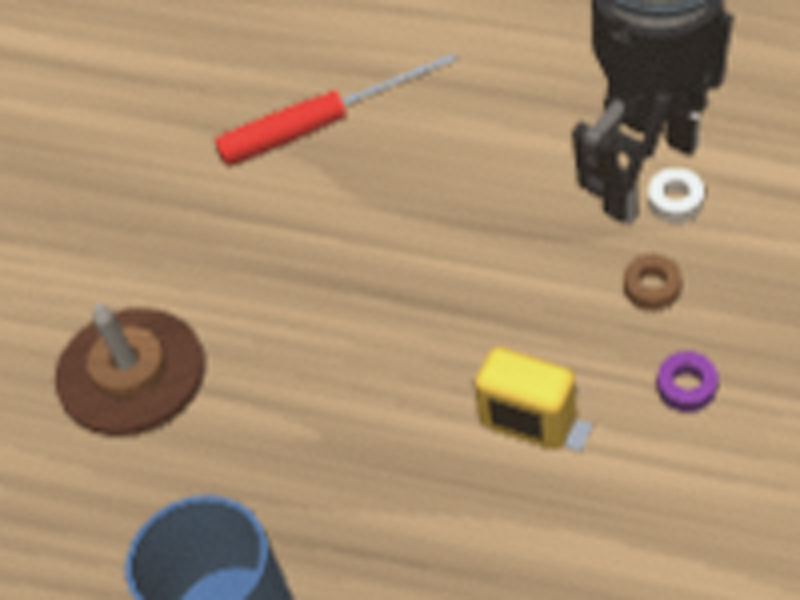

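Wheel_c sits flat on the spindle (crop 124,358). Wheel_d (crop 653,280) is unmoved between white (676,193) and purple (687,380). Descending on wheel_d.

Emit:
play_rows([
  [[0.0052,0.0027,0.01],[0,0.005,0],68],
  [[0,0,0.025],[0,0,0],68],
  [[0,0,0.025],[0,0,0],68],
  [[0,0,0.018],[0,0,0],68],
  [[0,0,0.012],[0,0,0],68],
  [[0,0,0.007],[0,0,0],68],
  [[0,0,0.0045],[0,0,0],68],
  [[0,0,0],[0,0,0],68],
  [[0,0,0],[0,0,0],68],
  [[0,0,0],[0,0,0],68],
])

```text
clock: 27.55
eef_pos: [446.7, 32.8, 6.7]
tcp_rot: [-3.14, -0.001, 1.194]
contact_force: [-0.6, 0.3, -0.2]
opening: 0.682
```

```bash
python3 to.py 447 32 4 1.195
```

```text
now [446.7  32.8   6.7] [-3.140e+00 -1.000e-03  1.194e+00] open 0.682 F [-0.6  0.3 -0.2] q6 0.44 t 27.6
tool shift mm [-0.7  0.6  2.7]
rotvec tool [-0.001 -0.001 -0.001]
shift after turn [-0.7  0.6  2.7]
```

Centring squeeze, open, turn 90°, then grasp.

Emit:
play_rows([
  [[-0.0007,0,0.001],[0,0,0],68],
  [[0,0,0],[0,0,0],35],
  [[0,0,0],[0,0,0],35],
  [[0,0,0],[0,0,0],35],
  [[0,0,0],[0,0,0],35],
  [[0,0,0],[0,0,0],35],
  [[0,0,0],[0,0,0],70],
  [[0,0,0],[0,0,0],70],
  [[0,0,0],[0,0,0],70],
  [[0,0,0],[0,0,0],70],
], squeeze=20)

```text
clock: 28.55
eef_pos: [446.0, 32.1, 5.1]
tcp_rot: [-3.139, -0.0, 1.194]
contact_force: [-0.0, 0.4, -0.8]
opening: 0.698
```

Emit:
play_rows([
  [[0,0,0],[0,0,-0.1428],70],
  [[0,0,0],[0,0,-0.1428],70],
  [[0,0,0],[0,0,-0.1428],70],
  [[0,0,0],[0,0,-0.1428],70],
  [[0,0,0],[0,0,-0.1428],70],
  [[0,0,0],[0,0,-0.1428],70],
  [[0,0,0],[0,0,-0.1428],70],
  [[0,0,0],[0,0,-0.1428],70],
  [[0,0,0],[0,0,-0.1428],70],
  [[0,0,0],[0,0,-0.1428],70],
  [[0,0,0],[0,0,-0.1428],70],
  [[0,0,0.001],[0,0,0],70],
  [[0,0,0],[0,0,0],35],
  [[0,0,0],[0,0,0],35],
  [[0,0,0],[0,0,0],35],
  [[0,0,0],[0,0,0],35],
  [[0,0,0],[0,0,0],35],
], squeeze=50)

```text
clock: 30.25
eef_pos: [445.9, 32.1, 4.4]
tcp_rot: [3.141, -0.002, 2.761]
contact_force: [-1.9, -0.2, 6.7]
opening: 0.46
```

Emit:
play_rows([
  [[0,0,-0.01],[0,0,0],30],
  [[0,0,-0.02],[0,0,0],30],
  [[0,0,-0.025],[0,0,0],30],
  [[0,0,-0.025],[0,0,0],30],
  [[0,0,-0.025],[0,0,0],30],
  [[0,0,-0.02],[0,0,0],30],
  [[0,0,0],[0,0,0],30],
  [[0,0,0],[0,0,0],30],
], squeeze=60)

```text
clock: 31.05
eef_pos: [446.3, 32.0, 129.5]
tcp_rot: [3.141, -0.001, 2.763]
contact_force: [-0.6, -0.3, -0.3]
opening: 0.454
```

```bash
python3 to.py 422.8 302.5 125 2.765
```

```text
now [446.3  32.  129.5] [ 3.141e+00 -1.000e-03  2.763e+00] open 0.454 F [-0.6 -0.3 -0.3] q6 -1.13 t 31.1
tool shift mm [121.8 242.7   4.8]
rotvec tool [ 0.001 -0.001 -0.002]
shift after turn [121.4 242.9   4.5]
```

Held (opening 0.454, about 42 mm at the earlier calibration). Carrying it to the nest.

Emit:
play_rows([
  [[0.006,0.012,0],[0,0,0],30],
  [[0.0105,0.021,0],[0,0,0],30],
  [[0.0105,0.021,0],[0,0,0],30],
  [[0.0105,0.021,0],[0,0,0],30],
  [[0.0105,0.021,0],[0,0,0],30],
  [[0.0105,0.021,0],[0,0,0],30],
  [[0.0105,0.021,0],[0,0,0],30],
  [[0.0105,0.021,0],[0,0,0],30],
  [[0.0105,0.021,0],[0,0,0],30],
  [[0.0105,0.021,0],[0,0,0],30],
  [[0.0105,0.021,0],[0,0,0],30],
  [[0.0105,0.021,0],[0,0,0],30],
  [[0,0,0],[0,0,0],30],
  [[0,0,0],[0,0,0],30],
  [[0,0,0],[0,0,0],30],
  [[0,0,0],[0,0,0],30],
])

```text
clock: 32.65
eef_pos: [422.5, 301.9, 129.1]
tcp_rot: [-3.141, -0.003, 2.764]
contact_force: [-0.2, -0.0, 0.1]
opening: 0.458
```

```bash
python3 to.py 422.8 302.5 54.5 2.765; python3 -c "
from h import *
g=shot('scene','s9.png');cv2.imwrite('pics/s9c.png',cv2.resize(g['pixels'][130:230,380:480],(600,600),interpolation=cv2.INTER_CUBIC)[:,:,::-1]);print(proj(g,(422.8,302.5,142)))"
```

```text
now [422.5 301.9 129.1] [-3.141e+00 -3.000e-03  2.764e+00] open 0.458 F [-0.2 -0.   0.1] q6 -0.58 t 32.6
tool shift mm [-0.3  0.7 74.6]
rotvec tool [-0.001 -0.003 -0.001]
shift after turn [-0.1  0.7 74.6]
[432.70965065 171.35088889]
```

View pics/s9c.png

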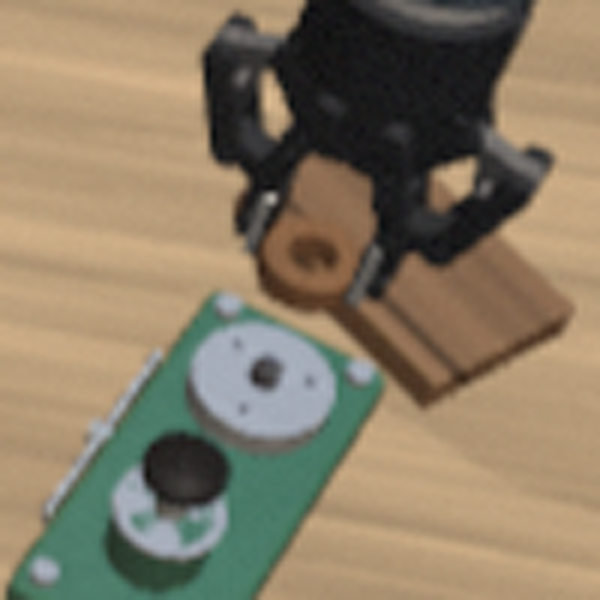

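Bore at scene px (432.2,171.7), expected (432.7,171.4), so it is aligned. Lowering.

Emit:
play_rows([
  [[-0.0002,0.0003,0.015],[0,-0.002,0],30],
  [[0,0,0.02],[0,0,0],30],
  [[0,0,0.015],[0,0,0],30],
  [[0,0,0.01],[0,0,0],30],
  [[0,0,0.006],[0,0,0],30],
  [[0,0,0.005],[0,0,0],30],
  [[0,0,0.0025],[0,0,0],30],
  [[0,0,0.001],[0,0,0],30],
  [[0,0,0],[0,0,0],30],
  [[0,0,0],[0,0,0],30],
])

```text
clock: 33.7
eef_pos: [423.2, 303.1, 55.3]
tcp_rot: [3.141, -0.0, 2.764]
contact_force: [-0.8, -0.5, -0.3]
opening: 0.452
```

```bash
python3 to.py 422.8 302.5 54.5 2.765
```

```text
now [423.2 303.1  55.3] [ 3.141 -0.     2.764] open 0.452 F [-0.8 -0.5 -0.3] q6 -0.58 t 33.7
tool shift mm [ 0.2 -0.7  0.8]
rotvec tool [ 0.001 -0.    -0.001]
shift after turn [ 0.2 -0.7  0.8]
```

Emit:
play_rows([
  [[0,-0.0005,0.0006],[0,0,0],30],
  [[0,0,0],[0,0,0],30],
  [[0,0,0],[0,0,0],68],
  [[0,0,0],[0,0,0],68],
  [[0,0,0],[0,0,0],68],
  [[0,0,0],[0,0,0],68],
  [[0,0,-0.01],[0,0,0],68],
  [[0,0,-0.02],[0,0,0],68],
  [[0,0,-0.03],[0,0,0],68],
  [[0,0,-0.027],[0,0,0],68],
  [[0,0,0],[0,0,0],20],
  [[0,0,0],[0,0,0],0],
  [[0,0,0],[0,0,0],0],
  [[0,0,0],[0,0,0],0],
  [[0,0,0],[0,0,0],0],
])

```text
clock: 35.2
eef_pos: [422.4, 302.1, 140.4]
tcp_rot: [-3.14, -0.001, 2.764]
contact_force: [0.9, 0.0, 0.5]
opening: -0.003
```

```bash
python3 to.py 516 265.5 110 2.765; python3 -c "
from h import *
g=shot('scene','s10.png');cv2.imwrite('pics/s10c.png',cv2.resize(g['pixels'][130:230,380:480],(600,600),interpolation=cv2.INTER_CUBIC)[:,:,::-1])"
```

```text
now [422.4 302.1 140.4] [-3.140e+00 -1.000e-03  2.764e+00] open -0.003 F [0.9 0.  0.5] q6 -0.58 t 35.2
tool shift mm [-100.6    0.5   30.3]
rotvec tool [-0.001 -0.001 -0.001]
shift after turn [-100.5    0.4   30.4]
```

View pics/s10c.png

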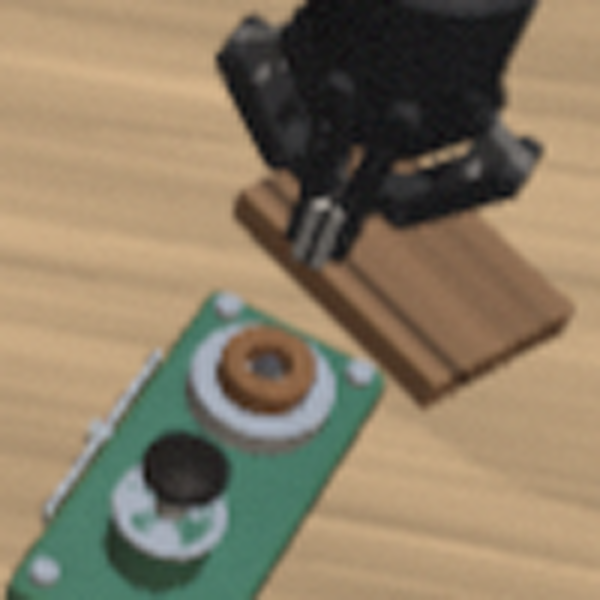

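Wheel_d lies flat on the nest with the pin in its bore (crop 266,368). Pressing.

Emit:
play_rows([
  [[-0.02,0,0],[0,0,0],0],
  [[-0.025,0,0],[0,0,0],0],
  [[-0.025,0,0],[0,0,0],0],
  [[-0.02,0,0],[0,0,0],0],
  [[-0.0105,0,0.005],[0,0,0],0],
  [[0,0,0.011],[0,0,0],0],
  [[0,0,0.008],[0,0,0],0],
  [[0,0,0.007],[0,0,0],0],
  [[0,0,0],[0,0,0],0],
  [[0,0,0],[0,0,0],0],
])

```text
clock: 36.25
eef_pos: [515.7, 265.7, 110.1]
tcp_rot: [-3.141, -0.001, 2.765]
contact_force: [0.2, 0.6, 0.0]
opening: 0.002
```

Emit:
play_rows([
  [[0,0,0.005],[0,0,0],0],
  [[0,0,0.005],[0,0,0],0],
  [[0,0,0.005],[0,0,0],0],
  [[0,0,0.005],[0,0,0],0],
  [[0,0,0.004],[0,0,0],0],
  [[0,0,0.003],[0,0,0],0],
  [[0,0,0.001],[0,0,0],0],
  [[0,0,0],[0,0,0],0],
  [[0,0,0],[0,0,0],0],
  [[0,0,0],[0,0,0],0],
  [[0,0,0],[0,0,0],0],
])

```text
clock: 37.35
eef_pos: [516.8, 266.0, 84.8]
tcp_rot: [3.14, 0.001, 2.764]
contact_force: [-7.1, -2.1, 29.2]
opening: -0.0
```

Stop reached (29 N at 84.8 mm). Holding a little longer, then back to the nest.

Emit:
play_rows([
  [[0,0,0],[0,0,0],0],
  [[0,0,-0.005],[0,0,0],0],
  [[0,0,-0.01],[0,0,0],0],
  [[0,0,-0.02],[0,0,0],0],
  [[0,0,-0.02],[0,0,0],68],
  [[0.0105,0,-0.005],[0,0,0],68],
  [[0.02,0,0],[0,0,0],68],
  [[0.025,0,0],[0,0,0],68],
  [[0.025,0,0],[0,0,0],68],
  [[0.018,0,0],[0,0,0],68],
  [[0,0,0],[0,0,0],68],
  [[0,0,0],[0,0,0],68],
  [[0,0,0],[0,0,0],68],
])

```text
clock: 38.65
eef_pos: [425.2, 301.7, 142.2]
tcp_rot: [3.141, -0.0, 2.764]
contact_force: [-0.2, 0.8, 0.2]
opening: 0.677
```

```bash
python3 to.py 423 302.5 55 2.765
```

```text
now [425.2 301.7 142.2] [ 3.141 -0.     2.764] open 0.677 F [-0.2  0.8  0.2] q6 -0.58 t 38.6
tool shift mm [ 2.3 -0.1 87.2]
rotvec tool [ 0.    -0.    -0.001]
shift after turn [ 2.3 -0.1 87.2]
```

Emit:
play_rows([
  [[0.002,0,0.02],[0,0,0],68],
  [[0,0,0.025],[0,0,0],68],
  [[0,0,0.02],[0,0,0],68],
  [[0,0,0.013],[0,0,0],68],
  [[0,0,0.007],[0,0,0],68],
  [[0,0,0.002],[0,0,0],68],
  [[0,0,0],[0,0,0],68],
  [[0,0,0],[0,0,0],30],
  [[0,0,0],[0,0,0],30],
  [[0,0,0],[0,0,0],30],
  [[0,0,0],[0,0,0],30],
  [[0,0,0],[0,0,0],30],
])

```text
clock: 39.85
eef_pos: [423.4, 302.8, 56.5]
tcp_rot: [3.14, 0.001, 2.764]
contact_force: [-1.1, -0.9, 5.3]
opening: 0.457
```

Emit:
play_rows([
  [[0,0,-0.01],[0,0,0],30],
  [[0,0,-0.02],[0,0,0],30],
  [[0,0,-0.025],[0,0,0],30],
  [[0,0,-0.025],[0,0,0],30],
  [[0,0,-0.02],[0,0,0],30],
  [[0,0,0],[0,0,0],30],
  [[0,0,0],[0,0,0],30],
])

```text
clock: 40.55
eef_pos: [423.1, 302.6, 156.2]
tcp_rot: [3.14, 0.001, 2.764]
contact_force: [0.1, 0.3, -0.5]
opening: 0.454
```

```bash
python3 to.py 602 -298 150 2.766
```

```text
now [423.1 302.6 156.2] [3.140e+00 1.000e-03 2.764e+00] open 0.454 F [ 0.1  0.3 -0.5] q6 -0.58 t 40.5
tool shift mm [-387.5 -492.5    5.6]
rotvec tool [ 0.002  0.001 -0.002]
shift after turn [-386.8 -493.1    6.2]
```

Emit:
play_rows([
  [[-0.01,-0.0128,0],[0,0,0],30],
  [[-0.0198,-0.0253,0],[0,0,0],30],
  [[-0.0198,-0.0253,0],[0,0,0],30],
  [[-0.0198,-0.0253,0],[0,0,0],30],
  [[-0.0198,-0.0253,0],[0,0,0],30],
  [[-0.0198,-0.0253,0],[0,0,0],30],
  [[-0.0198,-0.0253,0],[0,0,0],30],
  [[-0.0198,-0.0253,0],[0,0,0],30],
  [[-0.0198,-0.0253,0],[0,0,0],30],
  [[-0.0198,-0.0253,0],[0,0,0],30],
  [[-0.0198,-0.0253,0],[0,0,0],30],
  [[-0.0198,-0.0253,0],[0,0,0],30],
  [[-0.0198,-0.0253,0],[0,0,0],30],
  [[-0.0198,-0.0253,0],[0,0,0],30],
  [[-0.0198,-0.0253,0],[0,0,0],30],
  [[-0.0198,-0.0253,0],[0,0,0],30],
  [[-0.0198,-0.0253,0],[0,0,0],30],
  [[-0.0198,-0.0253,0],[0,0,0],30],
  [[-0.0198,-0.0253,0],[0,0,0],30],
  [[-0.0198,-0.0253,0],[0,0,0],30],
])

```text
clock: 42.55
eef_pos: [598.9, -300.4, 153.6]
tcp_rot: [3.141, -0.003, 2.764]
contact_force: [0.2, 0.2, -0.2]
opening: 0.454
```

Emit:
play_rows([
  [[0,0,0],[0,0,0],30],
  [[0,0,0],[0,0,0],30],
  [[0,0,0],[0,0,0],30],
  [[0,0,0],[0,0,0],30],
])

```text
clock: 42.95
eef_pos: [599.6, -297.7, 154.8]
tcp_rot: [3.141, -0.001, 2.765]
contact_force: [0.7, 0.5, -0.2]
opening: 0.455
```

```bash
python3 to.py 602 -297.6 100 2.766; python3 -c "
from h import *
g=shot('scene','s11.png');cv2.imwrite('pics/s11c.png',cv2.resize(g['pixels'][140:240,140:240],(600,600),interpolation=cv2.INTER_CUBIC)[:,:,::-1])
c=sense()['eef_pos']; zb=c[2]-5.5
P=np.array([proj(g,(c[0]+21*np.cos(a),c[1]+21*np.sin(a),z)) for a in np.linspace(0,6.28,90) for z in(zb,zb+16)])
print('expect left',P[:,0].min(),'bottom',P[:,1].max(),'bore',proj(g,(c[0],c[1],zb+16)))"
```

```text
now [ 599.6 -297.7  154.8] [ 3.141e+00 -1.000e-03  2.765e+00] open 0.455 F [ 0.7  0.5 -0.2] q6 -1.66 t 43.0
tool shift mm [-2.3  0.9 54.8]
rotvec tool [ 0.    -0.001 -0.001]
shift after turn [-2.3  1.  54.8]
expect left 166.0895162644353 bottom 187.4417953210465 bore [175.11973727 176.34498661]
```

View pics/s11c.png

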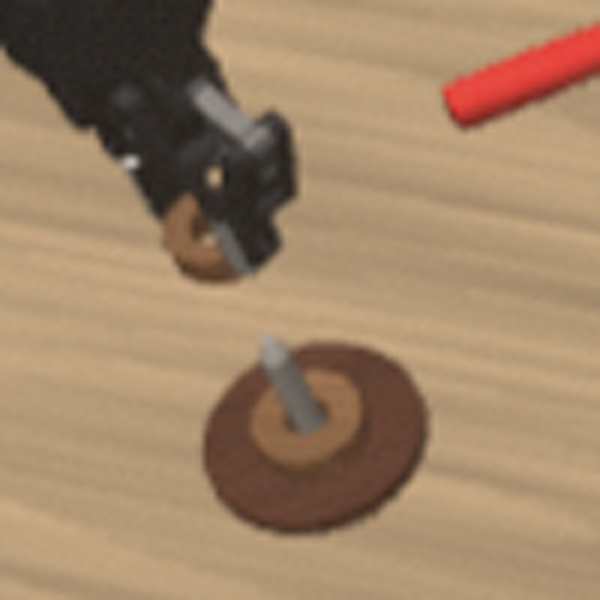

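Wheel_d is held flat (left edge about 166.8, expected 166.1; bottom edge 187.2, expected 187.4). Wheel_c is seated. Correcting -2 mm along x and threading down.

Emit:
play_rows([
  [[-0.002,0.0006,0.015],[0,0,0],30],
  [[0,0,0.02],[0,0,0],30],
  [[0,0,0.015],[0,0,0],30],
  [[0,0,0.008],[0,0,0],30],
  [[0,0,0.008],[0,0,0],30],
  [[0,0,0.008],[0,0,0],30],
  [[0,0,0.008],[0,0,0],30],
  [[0,0,0.008],[0,0,0],30],
  [[0,0,0],[0,0,0],30],
  [[0,0,0],[0,0,0],30],
])

```text
clock: 44.0
eef_pos: [602.2, -298.8, 65.1]
tcp_rot: [3.141, -0.0, 2.764]
contact_force: [-0.3, -0.5, 0.4]
opening: 0.455
```

```bash
python3 to.py 602.2 -298 35 2.766
```

```text
now [ 602.2 -298.8   65.1] [ 3.141 -0.     2.764] open 0.455 F [-0.3 -0.5  0.4] q6 -1.66 t 44.0
tool shift mm [ 0.3  0.7 30.1]
rotvec tool [ 0.    -0.    -0.002]
shift after turn [ 0.3  0.7 30.1]
```

Emit:
play_rows([
  [[0.0002,0.0006,0.01],[0,0,0],30],
  [[0,0,0.01],[0,0,0],30],
  [[0,0,0.006],[0,0,0],30],
  [[0,0,0.004],[0,0,0],30],
  [[0,0,0.001],[0,0,0],30],
  [[0,0,0],[0,0,0],30],
  [[0,0,0],[0,0,0],30],
])

```text
clock: 44.7
eef_pos: [601.8, -297.8, 34.6]
tcp_rot: [3.141, -0.001, 2.764]
contact_force: [-5.2, 1.5, 9.4]
opening: 0.455
```

Emit:
play_rows([
  [[0,0,0.001],[0,0,0],30],
  [[0,0,0.001],[0,0,0],30],
  [[0,0,0],[0,0,0],30],
])

```text
clock: 45.0
eef_pos: [601.9, -297.8, 34.4]
tcp_rot: [3.141, -0.001, 2.764]
contact_force: [-10.5, 5.0, 25.7]
opening: 0.452
```

Seated on wheel_c, with the force rising at the expected height. Releasing and moving clear.

Emit:
play_rows([
  [[0,0,-0.002],[0,0,0],30],
  [[0,0,0],[0,0,0],65],
  [[0,0,0],[0,0,0],65],
  [[0,0,0],[0,0,0],65],
  [[0,0,0],[0,0,0],65],
  [[0,0,-0.01],[0,0,0],65],
  [[0,0,-0.02],[0,0,0],65],
  [[0,0,-0.03],[0,0,0],65],
  [[0,0,-0.04],[0,0,0],65],
  [[0,0,-0.04],[0,0,0],65],
  [[0.03,0.03,0],[0,0,0],65],
  [[0.04,0.04,0],[0,0,0],65],
  [[0.04,0.04,0],[0,0,0],65],
  [[0.04,0.04,0],[0,0,0],65],
  [[0.03,0.03,0],[0,0,0],65],
  [[0,0,0],[0,0,0],65],
  [[0,0,0],[0,0,0],65],
  [[0,0,0],[0,0,0],65],
  [[0,0,0],[0,0,0],65],
])

```text
clock: 46.9
eef_pos: [509.7, -83.6, 174.4]
tcp_rot: [3.141, 0.0, 2.763]
contact_force: [-0.3, -0.6, 1.3]
opening: 0.65
```

```bash
python3 -c "
from h import *
t=shot('top','t12.png');g=shot('scene','s12.png')
cv2.imwrite('pics/end.png',np.hstack([cv2.resize(g['pixels'][140:240,140:240],(400,400),interpolation=cv2.INTER_CUBIC),cv2.resize(g['pixels'][150:250,360:460],(400,400),interpolation=cv2.INTER_CUBIC)])[:,:,::-1])
a=np.load('pics/scene0.png.npz')['pixels'].astype(int);d=np.abs(a-g['pixels']).sum(2)>90
for n,(u,v,r) in dict(tape=(292,219,16),mug=(212,268,25),driver=(242,148,28),pencil=(285,297,28),sand=(357,302,22),bottle=(431,306,20),offcut=(447,173,28),white=(329,168,9),purple=(331,215,9),plunger=(411,207,10)).items(): print(n,d[v-r:v+r,u-r:u+r].sum())
print(sense()['eef_pos'],sense()['contact_force'])"
```

```text
tape 0
mug 0
driver 721
pencil 0
sand 0
bottle 0
offcut 0
white 0
purple 0
plunger 0
[509.40202699 -83.50447952 174.14938027] [0.10524172 0.10596514 0.06751559]
```

View pics/end.png

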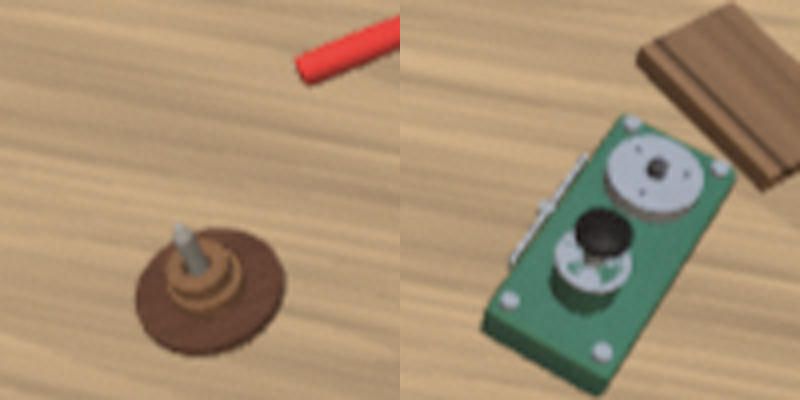

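Both wheels are stacked flat on the spindle, larger one below, and the plunger is up. The picture difference at the driver is probably the arm in front of it: its handle end has not moved, and I never went near it. Handing in.

```bash
python3 -c "
from h import *
print(sign_off())"
```

```text
the job is handed in; nothing more can be done
None
```

I marked the two wheels that were present and stacked them on the spindle: wheel_c (50 mm) first, then wheel_d (42 mm) on top. The job is handed in at about 47 s on the robot's clock. The purple and white look-alikes were left alone.

**Marking:** Each wheel lay flat on the nest with the pin in its bore while the plunger was pressed. The plunger reached its stop both times, at TCP heights of 84.9 and 84.8 mm with about 30 N.

**Stacking:** Both wheels went down the spindle without resistance. Contact came at roughly the expected seat height, at about 15 N for wheel_c and 26 N for wheel_d.

**Last checks:** The last picture shows both wheels flat on the spindle with the larger one below, the plunger up and the gripper clear. Comparing it with the first picture showed no change at the tape, mug, pencil, sanding block, bottle, offcut, look-alikes or plunger.

**The one check that disagreed:** The image area around the screwdriver did differ from the first picture. I put this down to the arm standing in front of it, because its handle end shows in place and nothing went near it. I did not confirm it with a clear view.

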